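# Level the riser shelf

## Task

Level the little wooden riser shelf. Lay the blue spirit level on top of it, lengthwise on the free part of the board beside the knob, and let go of it; then take the orange bar of the foot knob, press that end of the shelf down to its stop and turn the knob until the bubble sits between the two black lines. Finish while still holding the knob and pressing the end down, the bubble centred, with the tea box, jar and mug left where they stand.

Things in the scene. Friction and masses are not known exactly. Their poses are not given: they have to be found in the camera images.
- level: blue spirit level with black end caps, a bar 180 x 30 x 38 mm (length along its x, z up), about 0.22 kg; origin at the centre of its underside. Can be gripped across its 30 mm width anywhere along its length.
- vial_mid (a point): mid-point between the two black lines of the level's green vial, 31.5 mm above the level's underside at mid-length; axes as the level's (x along the vial).
- bubble_mid (a point): middle of the white bubble, 16 mm long; the inner edges of the lines lie 11 mm either side of the vial's middle, so the bubble lies between them while it is within 3 mm of the middle. It runs to whichever end is higher, 6.1 mm per degree (350 mm per rad) of tilt up to 21 mm, and takes about a second to settle.
- shelf_base: riser shelf: light wood board 340 x 140 x 14 mm, its top about 85 mm above the worktop, on an upright end panel at its left end and one sprung, adjustable foot under the knob at its right end. It rocks about the bottom edge of the left panel, 290 mm from the knob's axis. Origin on the worktop under the board's middle (fixed); y along the board to its left end.
- level_place (a point): where the middle of the level's underside goes: on the board's top face, 50 mm left of the board's middle, 185 mm from the knob's axis. x across the board, y along it away from the knob (about to the robot's left), z out of the board. The board ends 120 mm left of here; the knob's flange begins 157 mm right of here. Tilts with the board (at first up to 0.1 rad, knob end high).
- shelf_seat (a joint): how far the sprung right end of the shelf is pressed down, as a tilt in rad: 0 = up on its spring, 0.030 = down at the stop (about 8.7 mm lower at the knob). Needs about 1 N to start and 6 N at the knob to stay at the stop (somewhat more or less with the level's weight); springs up when let go. Press with about 10 to 15 N.
- foot_screw (a joint): turn of the foot knob, rad, positive anticlockwise from above, stops at -1.5 and 1.7; stays put when left, 0.15 N m turns it. Each rad clockwise lowers the right end by 0.043 rad of tilt (12.5 mm at the knob). With the end at its stop the shelf is level somewhere from -0.35 to 0.35 (the worktop is not true); it starts 0.4 to 1.45 rad anticlockwise of that.
- foot_knob: foot knob on top of the right end of the board: black round flange, 56 mm across and 9 mm high, with an upright orange grip bar on it, 14 mm thick (x), 48 mm long (y), from 7 to 35 mm above the board; origin on the knob's axis at the board's top face; turns with the knob. Finger tips may rest on the flange.
- knob_bar (a point): centre of the orange grip bar, 21 mm above the board's top; x across the bar (14 mm, the way to grip it), y along it, z along the knob's axis.
- tea_box: red tea box, 72 x 135 x 78 mm, bystander; origin at the centre of its underside.
- jar: jar with a red lid, 65 mm across, 100 mm high, bystander; origin at the centre of its underside.
- mug: grey mug, 81 x 120 x 94 mm, bystander; origin at the centre of its underside.

How it is judged:
By the outcome, as a careful person would: the job done as asked, in the order asked, and still so for the second after the job is handed in, while the arm keeps its last pose, push and grip.
It also fails if it takes over 67 s, if anything falls off the work surface, if the arm or the gripper's body presses on something with over 40 N, if the wrist force passes 120 N, or if a joint passes its speed limit or range.

## Robot

A 6-joint arm with a two-finger parallel gripper is mounted at the origin on a cart in front of the work surface, level with it; the furniture and walls round the work are solid. World frame = base frame: x ahead of the robot, y to its left, z up, the work surface at z = 0. Lengths are in m, angles in rad, forces in N, time in s.
With the tool pointing down it reaches from about 0.35 to 0.8 m from the base axis. Payload 7.3 kg.
Tool frame: the origin (TCP) lies midway between the tips of the shut fingers; the grasp point (between the pads) lies 19 mm behind it; z points along the fingers, y is the line along which they close (so a half turn about z gives the same grasp; the last joint's range is limited). The gripper opens to 85 mm and grips with 20 to 120 N. Pads are 22 mm wide; open, the fingers measure 114 mm over their backs; the gripper's body (76 mm by 85 mm) begins 54 mm behind the grasp point. The pads swing forward as they close: fully open they stand 13 mm farther back than shut.
Start: joints at [1.028, 0.342, 1.524, -0, 1.275, -0.146], TCP at [0.203, 0.484, 0.231] pointing down, gripper open.
Joint ranges: [-2.53, 2.53], [-0.77, 2.02], [0.04, 2.7], [-1, 4.14], [0.28, 2.66], [-3.11, 3.11]. Speed limits (rad/s): [2.57, 2.57, 3.14, 3.14, 3.14, 3.14].

## Interface

Orientations are given as a unit quaternion [w, x, y, z].
In Python, from station import env gives the robot as it stands. The module is installed in compiled form; this text tells all that it offers. Calls block until the motion is done:
- env.movep(position, orientation): joint-space move of the TCP to a pose.
- env.move_linear(position, rate=0.15, ori=None, contact_N=None): straight line of the TCP; ori=None keeps the orientation; rate is the mean speed in m/s. With contact_N (N) it stops when the force on the tool has changed by that much, and returns True; else False.
- env.move_joints(angles): joint-space move.
- env.command_gripper(opening): opening from 0.0 (shut) to 1.0 (fully open); the grip force is fixed at half the most; returns when the fingers have stopped.
- env.hold(seconds).
- env.ik(position, orientation): joint angles nearest the present ones, or None.
- env.snapshot(name): name is "side" or "top"; returns the picture (420x560x3 uint8, blue, green, red); there is no depth.
- env.get_calibration(name): a dict with "intrinsics" (3x3 intrinsics, pixels), "k1" (the pictures are not rectified: a ray, as slopes to the right and down, at radius r is drawn at 1 + k1 r^2 times it, then the intrinsics apply), "R" (3x3) and "t" (3): a world point X has camera coordinates R X + t. Camera axes: x right, y down, z forward; pixel columns grow to the right and rows downward; lengths in m; the calibration is good to about 2 mm. A picture is of the moment at which its call begins. get_calibration takes no time and is no camera call.
A pose or a line that the arm cannot do raises env.Unreachable and nothing moves.
- env.sign_off(): hands the job in; it is judged then, once.
Trained networks look in the newest picture that a camera, given by its name, has taken for a name from the list of things; names that differ only in an ending like _2 or _b are one class to them, and where a whole thing is asked for, a point or a joint stands for the part that bears it (a point fixed in the world has none). Each returns a list of dicts, best first, with "confidence" (0 to 1); they miss things now and then, are a little off and sometimes report something else, mostly with a low value. They report only what shows in the picture. A call takes as long as a camera call.
- env.look_for(query, camera): "extent" ([left, top, width, height] in pixels, round what is visible of it).
- env.trace(query, camera): "region" (420x560 bool, what is visible of it) and "extent" ([left, top, width, height] in pixels, round what is visible of it).
Readings, each from a call of its own:
- env.get_t(): time.
- env.get_qpos(): joint angles.
- env.get_qd(): joint speeds.
- env.get_tau(): joint torques, N m.
- env.get_tcp_pos(): TCP position.
- env.get_eef_rot(): TCP orientation.
- env.get_ft_force(): force on the tool from outside, world axes, zero at the start.
- env.get_wrist_torque(): the same for the moment, N m.
- env.get_gripper_width(): opening from 0.0 (shut) to 1.0 (fully open).
- env.get_finger_force(): force on a finger pad.
Only numpy, scipy, OpenCV 4.12 (cv2) and the standard library are available. Lean on these libraries where they do the work, as an engineer would, in place of code of your own. Each camera call takes 0.05 s, during which the arm holds its last target. There are 200 camera calls.

## Working session

There is one attempt and no reset: what is moved stays moved. The work goes in short steps, each a Python script; the robot and the scene stay as the last script left them, time stands still between calls to the robot, and variables do not carry over. Pictures are saved under pics/ and viewed, at most 10 in all, crops included, and the job is handed in when it is done.

```bash
ls; mkdir -p pics
python3 - <<'E'
from station import env
import cv2,numpy as np
for c in("side","top"):
    cv2.imwrite(f"pics/{c}0.png",env.snapshot(c))
    k=env.get_calibration(c);print(c,k)
    for n in("level","shelf_base","foot_knob","knob_bar","tea_box","jar","mug"):
        r=env.trace(n,c)
        for d in r[:2]:
            cn=max(cv2.findContours(d["region"].astype('uint8'),0,1)[0],key=cv2.contourArea,default=None)
            print(n,round(d["confidence"],2),d["extent"],None if cn is None else [np.round(q,1).tolist() if not np.isscalar(q) else q for q in cv2.minAreaRect(cn)])
print(env.get_t(),env.get_eef_rot())
E
```

```text
pics
side {'intrinsics': array([[498.07582149,   0.        , 278.9952749 ],
       [  0.        , 498.07582149, 212.10157044],
       [  0.        ,   0.        ,   1.        ]]), 'k1': -0.1813439921672851, 'R': array([[-9.96907053e-01, -7.85846136e-02,  8.86418639e-04],
       [-3.88491346e-02,  4.82964224e-01, -8.74777860e-01],
       [ 6.83159716e-02, -8.72106655e-01, -4.84523385e-01]]), 't': array([0.60693669, 0.09557161, 1.38406089])}
level 0.79 [276.5, 269.2, 37.2, 58.8] [[294.8, 298.1], [63.5, 18.3], 63.43495178222656]
shelf_base 0.6 [256.7, 154.2, 58.9, 88.4] [[282.9, 196.7], [50.3, 87.4], 10.234803199768066]
foot_knob 0.72 [284.1, 156.4, 18.2, 15.0] [[293.1, 161.9], [16.4, 14.9], 18.434946060180664]
foot_knob 0.43 [276.6, 271.2, 39.4, 57.7] [[294.9, 298.3], [63.1, 18.3], 63.43495178222656]
knob_bar 0.72 [284.1, 155.7, 16.0, 14.8] [[292.5, 161.0], [12.0, 15.0], 90.0]
knob_bar 0.38 [277.3, 268.7, 35.4, 62.2] [[294.5, 298.0], [64.0, 17.0], 63.43495178222656]
tea_box 0.94 [329.7, 203.4, 52.3, 46.9] [[354.1, 226.7], [53.4, 35.5], 31.32869529724121]
jar 0.9 [341.7, 158.2, 23.6, 34
[... 608 characters left out ...]
], 70.49755096435547]
shelf_base 0.92 [262.2, 184.0, 121.3, 56.2] [[321.1, 210.6], [121.5, 50.7], 4.122297763824463]
shelf_base 0.52 [357.3, 203.8, 21.6, 20.9] [[369.0, 213.0], [18.0, 18.0], 0.0]
foot_knob 0.87 [360.5, 204.2, 20.6, 20.1] [[369.0, 213.5], [19.0, 20.0], 90.0]
knob_bar 0.78 [358.4, 202.1, 23.8, 24.7] [[369.4, 213.7], [20.1, 20.6], 26.56505012512207]
tea_box 0.95 [247.4, 260.6, 46.7, 46.5] [[270.9, 283.0], [25.9, 47.1], 50.71058654785156]
tea_box 0.35 [258.8, 183.1, 121.9, 60.1] [[321.2, 211.0], [121.0, 50.0], 4.085616588592529]
mug 0.81 [245.6, 129.1, 35.1, 39.1] [[259.3, 146.0], [28.8, 38.4], 13.392498016357422]
0.8 [1.71302464e-05 1.97095037e-01 9.80384386e-01 4.38302422e-05]
```

```bash
cat > h.py <<'E'
from station import env
import cv2,numpy as np
from scipy.spatial.transform import Rotation as Ro
def ray(c,uv):
    k=env.get_calibration(c);p=np.linalg.solve(k["intrinsics"],[*uv,1.])[:2]
    s=p.copy()
    for _ in range(20): s=p/(1+k["k1"]*(s@s))
    return -k["R"].T@k["t"], k["R"].T@np.array([*s,1])
def at_z(c,uv,z):
    o,d=ray(c,uv);return o+d*(z-o[2])/d[2]
def proj(c,X):
    k=env.get_calibration(c);q=k["R"]@np.asarray(X)+k["t"];s=q[:2]/q[2];s=s*(1+k["k1"]*(s@s))
    return (k["intrinsics"]@[*s,1])[:2]
def tri(a,b):
    (o1,d1),(o2,d2)=ray("side",a),ray("top",b)
    st=np.linalg.lstsq(np.c_[d1,-d2],o2-o1,rcond=None)[0]
    p,q=o1+d1*st[0],o2+d2*st[1];return (p+q)/2,np.linalg.norm(p-q)
def down(yaw):  # tool z down, tool y axis at angle yaw in world
    y=np.array([np.cos(yaw),np.sin(yaw),0]);z=np.array([0,0,-1.])
    q=Ro.from_matrix(np.c_[np.cross(y,z),y,z]).as_quat();return q[[3,0,1,2]]
def crop(img,x,y,w,h,f,name): cv2.imwrite(name,cv2.resize(img[y:y+h,x:x+w],None,fx=f,fy=f,interpolation=cv2.INTER_CUBIC))
E
python3 - <<'E'
from h import *
t=cv2.imread("pics/top0.png");s=cv2.imread("pics/side0.png")
crop(t,120,110,280,210,2.8,"pics/t1.png")
crop(s,200,130,200,210,2.8,"pics/s1.png")
print(tri((294.8,298.1),(168.5,228.9)),tri((292.5,161),(369.2,213.6)))
print(at_z("top",(168.5,228.9),.038),at_z("top",(369.2,213.6),.13))
for a in ((262.5,188),(383,187),(383,240),(262,232)):print(at_z("top",a,.085))
E
```

```text
(array([0.54878039, 0.29151938, 0.01563078]), np.float64(0.00010347421236989395)) (array([ 0.5858379 , -0.28488482,  0.11560422]), np.float64(0.0030167483332333143))
[0.54603104 0.28644485 0.038     ] [ 0.58198815 -0.28207978  0.13      ]
[0.6602883  0.01158826 0.085     ]
[ 0.66642198 -0.33203699  0.085     ]
[ 0.51472486 -0.32786459  0.085     ]
[0.53429298 0.01119223 0.085     ]
```

View pics/t1.png

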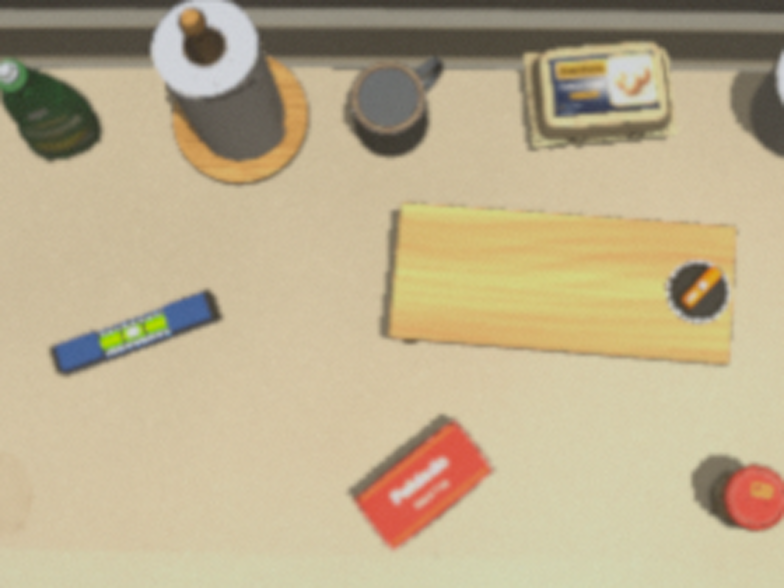

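View pics/s1.png

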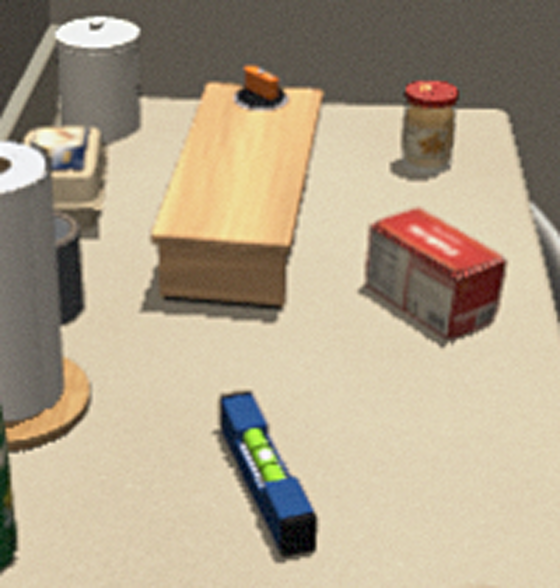

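The top crop shows the board's corners at about (402,203), (735,226), (728,363) and (390,338), with the knob at (698,291) and its bar pointing up-right. The level is centred at (136,333). The side crop shows the board's top corners at (152,237), (288,245), (210,84) and (322,90). The level and the board are both clear of other objects.

Run:
```python
from h import *
T=lambda p:(p[0]/2.8+120,p[1]/2.8+110)
S=lambda p:(p[0]/2.8+200,p[1]/2.8+130)
tc=[T(p) for p in((402,203),(735,226),(728,363),(390,338))]
sc=[S(p) for p in((152,237),(210,84),(322,90),(288,245))]
for a,b in zip(sc,tc): print(tri(a,b))
# fit: board centre xy(ground), yaw, tilt, height at left edge
from scipy.optimize import least_squares
def corners(p):
    x,y,yaw,tilt,z=p
    R=Ro.from_euler('zx',[yaw,-tilt]).as_matrix()  # y axis toward left goes down with tilt
    return [np.array([x,y,z])+R@np.array([sx*.07,sy*.17,0]) for sx,sy in((1,1),(1,-1),(-1,-1),(-1,1))],R
f=lambda p:np.concatenate([proj("top",c)-a for c,a in zip(corners(p)[0],tc)]+[proj("side",c)-a for c,a in zip(corners(p)[0],sc)])
r=least_squares(f,[.59,-.15,0,.05,.09]);print(r.x,np.round(r.fun,1))
lc=[at_z("top",T(p),.038) for p in((52,352),(210,290),(220,318),(65,374))]
e=(lc[1]+lc[2]-lc[0]-lc[3])/2;print("level",np.mean(lc,0),e,np.linalg.norm(e),np.arctan2(-e[0],-e[1]),np.linalg.norm(lc[0]-lc[3]))
b1=at_z("top",T((686,303)),.13);b2=at_z("top",T((716,270)),.13);print("bar",b1,b2,b2-b1)
```

```text
(array([0.67773083, 0.0090227 , 0.07620172]), np.float64(0.0011693664706432102))
(array([ 0.65022655, -0.32690502,  0.09996155]), np.float64(0.004340475769620041))
(array([ 0.51404445, -0.31603375,  0.10115751]), np.float64(0.00021253242876616814))
(array([0.54018284, 0.01904001, 0.07854673]), np.float64(0.0030639482328717682))
[ 0.5956976  -0.15403872 -0.07725387  0.06333806  0.08853078] [-0.3 -0.2  0.5  0.1  0.5  0.5 -0.5 -0.1 -0.6 -0.5 -1.2 -0.3  0.4  0.4
  0.9  0.7]
level [0.54542998 0.28553981 0.038     ] [ 0.06405439 -0.16270864  0.        ] 0.1748629900555312 -0.37504228321190025 0.027396407143781335
bar [ 0.56915778 -0.27029192  0.13      ] [ 0.60202217 -0.30046994  0.13      ] [ 0.03286438 -0.03017802  0.        ]
```

```bash
cat >> h.py <<'E'
BC=np.array([.5957,-.154,.0885]);BYAW=-.0773
def board(tilt):return Ro.from_euler('zx',[BYAW,-tilt]).as_matrix()
def tool_on(tilt,yaw,flip=0): # tool facing into board; closing axis at yaw (board frame)
    R=board(tilt)@Ro.from_euler('zx',[yaw+flip*np.pi,np.pi]).as_matrix()
    R=R@Ro.from_euler('z',-np.pi/2).as_matrix()  # tool y <- along yaw axis
    if False: pass
    q=Ro.from_matrix(R).as_quat();return q[[3,0,1,2]]
E
python3 - <<'E'
from h import *
def ty(q):return Ro.from_quat(np.r_[q[1:],q[0]]).as_matrix()
print(ty(tool_on(.063,0)).round(3))
L=np.array([.5454,.2855,0]);P=BC+board(.063)@[0,.05,.008]
print(P)
for fl in(0,1):
    print(fl,env.ik(L+[0,0,.1],down(.375+fl*np.pi)),env.ik(P+[0,0,.08],tool_on(.063,0,fl)))
    for yaw in(0,):print(tool_on(0,0,fl),down(BYAW+fl*np.pi))
E
```

```text
[[ 0.077  0.997 -0.   ]
 [ 0.995 -0.077 -0.063]
 [-0.063  0.005 -0.998]]
[ 0.59956115 -0.10374454  0.09334561]
0 [ 3.57820007e-01  6.27886773e-01  1.43091370e+00 -4.44089210e-16
  1.08279218e+00 -1.71799935e-02] [-0.26573925  0.53675603  1.37772587 -0.0649441   1.21124073 -0.16606359]
[ 4.15924238e-17  7.33901574e-01  6.79255828e-01 -4.49385107e-17] [0.         0.73390157 0.67925583 0.        ]
1 None [-0.26573925  0.53675603  1.37772587 -0.0649441   1.21124073  2.97552906]
[-4.49385107e-17 -6.79255828e-01  7.33901574e-01 -4.15924238e-17] [ 0.         -0.67925583  0.73390157  0.        ]
```

Run:
```python
from h import *
L=np.array([.5454,.2855,0])
env.command_gripper(1.0)
q=down(.375)
env.movep(L+[0,0,.09],q)
env.move_linear(L+[0,0,.008],rate=.12)
env.command_gripper(0.0)
print(env.get_gripper_width(),env.get_finger_force(),env.get_tcp_pos())
env.move_linear(L+[0,0,.15],rate=.2)
P=BC+board(.063)@[0,.05,.008]
env.movep(P+board(.063)@[0,0,.06],tool_on(.063,0))
print(env.get_gripper_width(),env.get_tcp_pos(),env.get_ft_force(),env.get_t())
crop(env.snapshot("side"),200,130,200,210,2.8,"pics/s2.png")
crop(env.snapshot("top"),220,150,200,140,3.9,"pics/t2.png")
```

```text
0.3438084734148221 61.066142320632935 [0.54637794 0.28581854 0.00894799]
0.3422531306192734 [ 0.59965592 -0.09874505  0.15306231] [-0.49885245  0.69697448 -2.19294467] 6.25
```

View pics/s2.png

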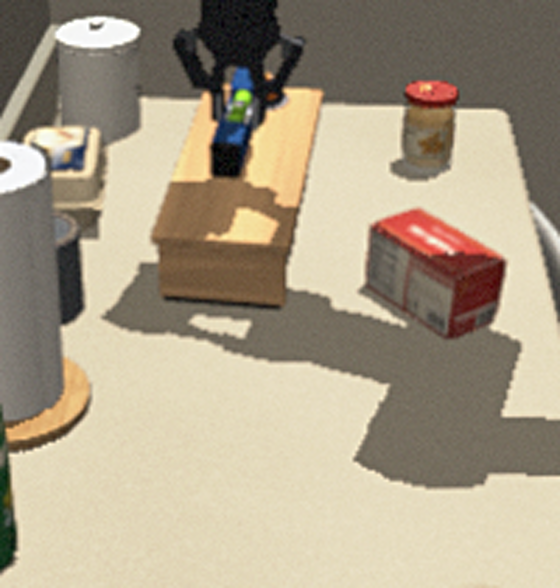

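The side crop shows the level held at (232,120), lengthwise over the board and clear of everything. I'll lower it now.

Run:
```python
from h import *
n=board(.063)[:,2]
P=BC+board(.063)@[0,.05,.008]
c=env.move_linear(P-.015*n,rate=.04,contact_N=2.5)
p=env.get_tcp_pos();print(c,p,(p-P)@n,env.get_ft_force())
env.command_gripper(1.0)
p=np.array(env.get_tcp_pos())
env.move_linear(p+.10*n,rate=.2)
print(env.get_t())
env.move_linear(p+[-.12,.1,.2],rate=.25)
s=env.snapshot("side");t=env.snapshot("top");cv2.imwrite("pics/s3f.png",s);cv2.imwrite("pics/t3f.png",t)
a=cv2.resize(s[150:250,240:340],None,fx=4,fy=4,interpolation=2);b=cv2.resize(t[170:270,250:400],None,fx=4,fy=4,interpolation=2)
cv2.imwrite("pics/3.png",np.vstack([b[:,:],np.pad(a,((0,0),(0,200),(0,0)))])[:,:600] if 0 else cv2.resize(np.hstack([a,b]),(800,320)))
for c in("side","top"):print(c,[(round(d["confidence"],2),d["extent"]) for n in("level","bubble_mid","knob_bar") for d in env.look_for(n,c)[:1]])
print(env.get_t())
```

```text
True [ 0.5993881  -0.10357367  0.10007038] 0.006722186043228561 [-0.04330133  0.80505666  5.51225488]
8.8333
side [(0.61, [274.7, 170.5, 20.5, 38.7]), (0.56, [282.7, 155.0, 19.6, 16.2])]
top [(0.7, [272.7, 201.4, 61.0, 13.1]), (0.45, [357.0, 200.6, 23.3, 23.9]), (0.71, [359.3, 204.2, 22.6, 22.3])]
10.1083
```

View pics/3.png

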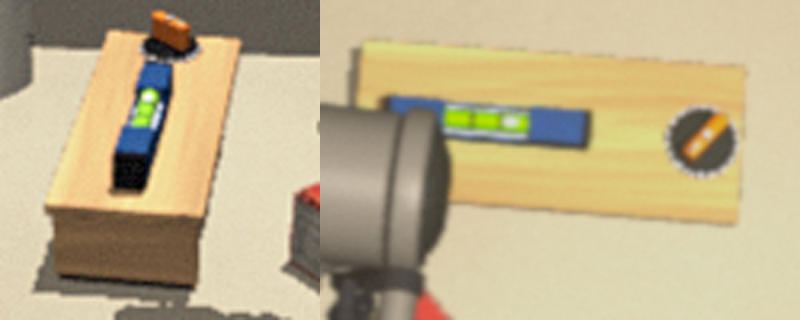

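The level lies on the board with its long axis along it, let go. Its bubble is at the knob end (top view about (512,122)), and the orange bar is centred at (706,137), about 45° clockwise from the board's axis in the picture. Next I'll refine the knob pose.

Run:
```python
from h import *
from scipy.optimize import least_squares
t=cv2.imread("pics/t3f.png");s=cv2.imread("pics/s3f.png")
def seg(im,x,y,w,h):
    hsv=cv2.cvtColor(cv2.resize(im[y:y+h,x:x+w],None,fx=4,fy=4,interpolation=2),40)
    m=((hsv[...,0]<18)&(hsv[...,1]>150)&(hsv[...,2]>100)).astype('uint8')
    c=max(cv2.findContours(m,0,1)[0],key=cv2.contourArea)
    return (cv2.boxPoints(cv2.minAreaRect(c))+.5)/4-.5+[x,y]
bt=seg(t,357,200,26,26);bs=seg(s,280,150,24,18);print(bt.round(1),bs.round(1))
T=lambda p:(p[0]/2.8+120,p[1]/2.8+110);S=lambda p:(p[0]/2.8+200,p[1]/2.8+130)
tc=[T(p) for p in((402,203),(735,226),(728,363),(390,338))];sc=[S(p) for p in((152,237),(210,84),(322,90),(288,245))]
# whole model: pivot xy under board middle (level), yaw, tilt, screw; heights fixed
def model(p):
    x,y,yaw,ti,scw=p
    M=Ro.from_euler('zx',[yaw,-ti]).as_matrix();Z=Ro.from_euler('z',yaw).as_matrix()
    f=lambda v:np.array([x,y,0])+Z@[0,.155,0]+M@(np.array(v)-[0,.155,0])
    return f
def res(p):
    f=model(p);r=[]
    for (sx,sy),a,b in zip(((1,1),(1,-1),(-1,-1),(-1,1)),tc,sc):
        X=f([sx*.07,sy*.17,.085]);r+=[proj("top",X)-a,proj("side",X)-b]
    c,sn=np.cos(p[4]),np.sin(p[4])
    for cam,box in(("top",bt),("side",bs)):
        pts=np.array([proj(cam,f([c*u-sn*v,-.135+sn*u+c*v,.085+w])) for u in(-.007,.007) for v in(-.024,.024) for w in(.009,.035)])
        r+=[(pts.min(0)-box.min(0))*.7,(pts.max(0)-box.max(0))*.7]
    return np.concatenate(r)
r=least_squares(res,[.59,-.15,-.07,.06,.9],loss='soft_l1');print(r.x,res(r.x).round(1))
f=model(r.x);print("knob bar",f([0,-.135,.106]),"place",f([0,.05,.085]),"lvltop",f([0,.05,.123]))
print("level seen",at_z("top",(302.2,208.1),f([0,.05,.123])[2]))
```

```text
[[361.6 216.4]
 [372.9 205.1]
 [377.  209.2]
 [365.8 220.5]] [[284.5 159. ]
 [288.1 152. ]
 [300.7 158.4]
 [297.  165.5]]
[ 0.59537466 -0.15680669 -0.0743035   0.05067035  0.97548517] [-1.1 -0.5 -0.4 -2.1  0.  -0.2 -1.3 -0.6  0.1  0.4  0.4  0.  -1.2 -0.1
  1.3 -1.   0.3 -1.   0.6  1.   1.2  0.7 -0.3  0.3]
knob bar [ 0.58535291 -0.28569425  0.12051154] place [ 0.59908642 -0.10250512  0.09019434] lvltop [ 0.59908642 -0.10058047  0.12814557]
level seen [ 0.59587309 -0.09917073  0.12814557]
```

```bash
cat >> h.py <<'E'
BYAW=-.0755
O=np.array([.5954,-.1568,0])
Z=Ro.from_euler('z',BYAW).as_matrix()
def bpt(v,t): return O+Z@[0,.155,0]+board(t)@(np.array(v)-[0,.155,0])
E
python3 - <<'E'
from h import *
t=.055;h=.085+.021-.008
q=tool_on(t,.9)
a=bpt([0,-.135,h+.09],t);b=bpt([0,-.135,h],t)
for fl in(0,1):print(env.ik(a,tool_on(t,.9,fl)),env.ik(a,tool_on(t,0.,fl)))
env.movep(a,q)
print(env.move_linear(b,rate=.1,contact_N=5),env.get_tcp_pos(),b,env.get_ft_force())
env.command_gripper(0.0)
print(env.get_gripper_width(),env.get_finger_force(),env.get_tcp_pos(),env.get_ft_force(),env.get_wrist_torque(),env.get_t())
s=env.snapshot("side");tt=env.snapshot("top")
a=cv2.resize(s[140:240,240:340],None,fx=4,fy=4,interpolation=2);b=cv2.resize(tt[170:270,250:400],None,fx=4,fy=4,interpolation=2)
cv2.imwrite("pics/4.png",cv2.resize(np.hstack([a,b]),(800,320)))
E
```

```text
[-0.54227126  0.58002386  1.21480909 -0.0486427   1.31864023  0.44470455] [-0.54227126  0.58002386  1.21480909 -0.0486427   1.31864023 -0.45529545]
[-0.54227126  0.58002386  1.21480909 -0.0486427   1.31864023 -2.69688811] [-0.54227126  0.58002386  1.21480909 -0.0486427   1.31864023  2.6862972 ]
False [ 0.58566638 -0.28577734  0.11458081] [ 0.58521718 -0.28559087  0.11374836] [ 0.2303043  -0.16834175  0.22679809]
0.5505706878598895 61.051038801670074 [ 0.5856088  -0.28637946  0.11456544] [-0.12974537 -3.518404    3.00598071] [-0.50621253  0.00974728 -0.01009227] 12.8
```

View pics/4.png

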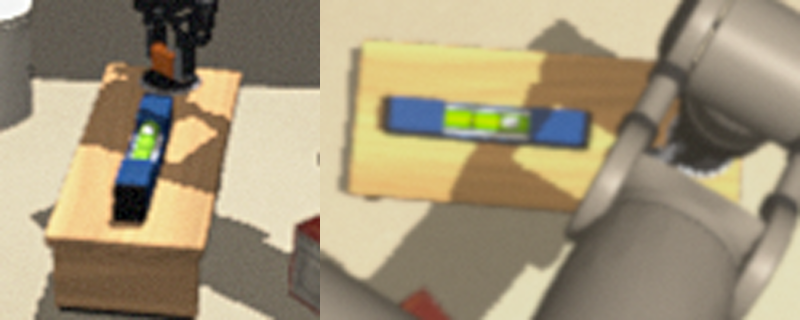

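The picture shows the fingers across the bar's length: side view has the bar at (160,58) and a finger at (185,60), and the opening is 47 mm. My lowercase euler order ('zx', extrinsic) flipped the sign of the yaw. I'll open, back off, measure the bar again and regrasp.

```bash
sed -i "s/'zx'/'ZX'/g" h.py
python3 - <<'E'
from h import *
env.command_gripper(1.0)
p=np.array(env.get_tcp_pos());n=board(.055)[:,2]
env.move_linear(p+.09*n,rate=.2)
env.move_linear(p+.12*n+[-.10,.18,.05],rate=.3)
t=env.snapshot("top");cv2.imwrite("pics/t5f.png",t);cv2.imwrite("pics/s5f.png",env.snapshot("side"))
x,y,w,h=350,195,40,40
im=cv2.resize(t[y:y+h,x:x+w],None,fx=8,fy=8,interpolation=2)
hsv=cv2.cvtColor(im,40);m=((hsv[...,0]<18)&(hsv[...,1]>150)&(hsv[...,2]>100)).astype('uint8')
c=max(cv2.findContours(m,0,1)[0],key=cv2.contourArea);r=cv2.minAreaRect(c)
b=cv2.boxPoints(r)/8+[x,y]
B=[at_z("top",v,.125) for v in b];print(np.round(B,4),np.mean(B,0),r)
e=max((B[1]-B[0],B[2]-B[1]),key=np.linalg.norm);e*=np.sign(e[1])
print("screw",np.arctan2(e[1],e[0])-np.pi/2-BYAW,env.get_t())
cv2.imwrite("pics/5.png",cv2.resize(t[150:290,220:420],None,fx=4,fy=4,interpolation=2))
E
```

```text
[[ 0.5736 -0.2633  0.125 ]
 [ 0.6064 -0.2957  0.125 ]
 [ 0.595  -0.307   0.125 ]
 [ 0.5623 -0.2746  0.125 ]] [ 0.58430702 -0.28515355  0.125     ] ((159.55056762695312, 144.61215209960938), (47.07483673095703, 131.2999267578125), 44.48383712768555)
screw 0.8669561300437204 14.9583
```

View pics/5.png

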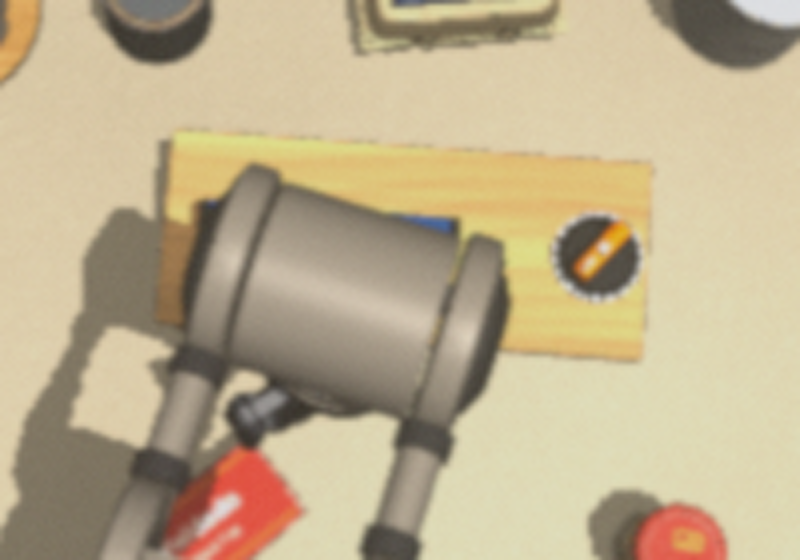

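The bar is still at about 45° (crop (603,250)), which makes the screw about 0.87, and the board is undisturbed. I'll regrasp with the corrected yaw and then press.

Run:
```python
from h import *
t=.055;h=.085+.021-.008
q=tool_on(t,.87)
b=bpt([0,-.135,h],t);b[:2]=(b[:2]+[.5843,-.2852])/2;a=b+board(t)[:,2]*.09
env.movep(a,q)
print(env.move_linear(b,rate=.1,contact_N=5),env.get_tcp_pos(),b)
env.command_gripper(0.0)
print(env.get_gripper_width(),env.get_finger_force(),env.get_tcp_pos(),env.get_ft_force(),env.get_wrist_torque(),env.get_t())
if env.get_gripper_width()<.3:
    for i in range(1,8):
        d=.002*i;tt=t-d/.29
        p=b+bpt([0,-.135,h],tt)-bpt([0,-.135,h],t)
        env.move_linear(p,rate=.02,ori=tool_on(tt,.87))
        f=env.get_ft_force();print(i,f.round(1),np.array(env.get_tcp_pos()).round(4),env.get_wrist_torque().round(2))
        if f[2]>11:break
    print(repr(p),tt,env.get_t())
```

```text
False [ 0.58543372 -0.28561341  0.11461833] [ 0.58497831 -0.28540311  0.11379377]
0.1534696623113862 61.21368885040283 [ 0.58490923 -0.28531892  0.11371783] [-0.09465477  0.10374391 -0.20597092] [-0.02641928  0.11688654  0.05305673] 18.3917
1 [-0.6  1.3  1.2] [ 0.5849 -0.2861  0.1117] [0.11 0.15 0.09]
2 [0.3 1.1 2.2] [ 0.5849 -0.2869  0.1098] [0.19 0.11 0.08]
3 [0.5 2.6 3.1] [ 0.5848 -0.2877  0.1078] [0.2  0.07 0.05]
4 [0.7 3.3 3.3] [ 0.5848 -0.2884  0.1059] [0.3  0.13 0.07]
5 [-0.1  3.6  4.3] [ 0.5847 -0.2891  0.1039] [0.36 0.11 0.05]
6 [0.6 4.3 5.2] [ 0.5847 -0.2898  0.102 ] [ 0.46  0.08 -0.  ]
7 [0.  4.7 7.7] [ 0.585  -0.2904  0.1005] [ 0.56  0.12 -0.06]
array([ 0.58458907, -0.29054869,  0.09994777]) 0.006724137931034477 20.2
```

Run:
```python
from h import *
p=np.array([ 0.58458907, -0.29054869,  0.09994777]);tt=.0067
for i in range(6):
    p=p-[0,0,.001]
    env.move_linear(p,rate=.02,ori=tool_on(tt,.87))
    f=env.get_ft_force();print(i,f.round(1),np.array(env.get_tcp_pos()).round(4),env.get_wrist_torque().round(2))
    if f[2]>12:break
print(repr(p),env.get_t())
env.hold(.8)
s=env.snapshot("side");tp=env.snapshot("top");cv2.imwrite("pics/t6f.png",tp);cv2.imwrite("pics/s6f.png",s)
a=cv2.resize(s[150:230,260:320],None,fx=6,fy=6,interpolation=2);b=cv2.resize(tp[190:230,260:345],None,fx=5,fy=5,interpolation=2)
cv2.imwrite("pics/6.png",np.hstack([a,np.pad(b,((0,280),(0,0),(0,0)))]))
```

```text
0 [0.1 5.4 8.9] [ 0.5852 -0.2906  0.1   ] [ 0.57  0.15 -0.08]
1 [ 0.2  4.3 10.5] [ 0.5853 -0.2908  0.0994] [ 0.62  0.19 -0.09]
2 [-1.3  3.6 12.4] [ 0.5855 -0.291   0.0988] [ 0.72  0.2  -0.07]
array([ 0.58458907, -0.29054869,  0.09694777]) 20.95
```

View pics/6.png

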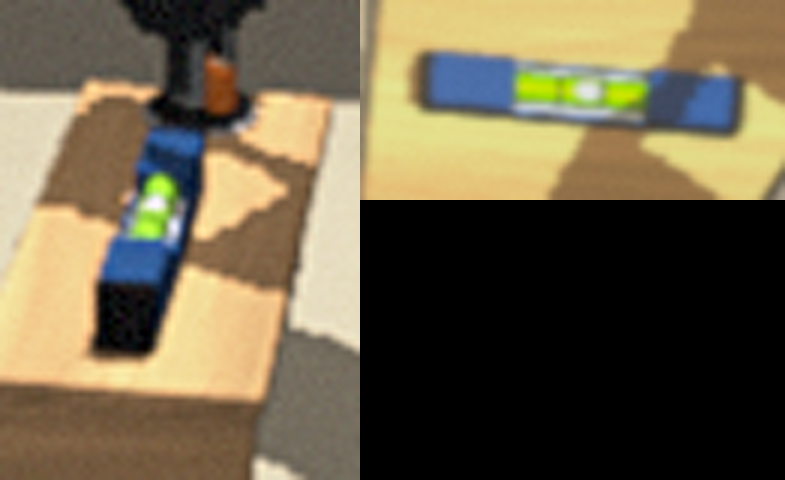

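The bubble is already close to the middle. In the top crop the green vial spans x = 515–645 and the bubble sits at about 588, a few mm toward the knob, so a small clockwise turn remains. I'll measure the offset numerically and turn under press.

```bash
cat >> h.py <<'E'
def bubble(n=4,save=None):
    im=np.mean([env.snapshot("top") for _ in range(n)],0).astype('uint8')
    if save: cv2.imwrite(save,im)
    return bub(im)
def bub(im):
    x,y,w,h,k=255,185,100,50,6
    c=cv2.resize(im[y:y+h,x:x+w],None,fx=k,fy=k,interpolation=cv2.INTER_CUBIC);v=cv2.cvtColor(c,40).astype(int)
    g=((v[...,0]>30)&(v[...,0]<60)&(v[...,1]>140)).astype('uint8')
    bl=((v[...,0]>100)&(v[...,0]<125)&(v[...,1]>110)).astype('uint8')
    g[cv2.dilate(bl,np.ones((9*k,31*k)))==0]=0
    ct=np.vstack([q for q in cv2.findContours(g,0,1)[0] if cv2.contourArea(q)>40])
    (cx,cy),_,_=cv2.minAreaRect(ct)
    vx,vy=cv2.fitLine(np.argwhere(bl)[:,::-1].astype('float32'),cv2.DIST_L2,0,.01,.01).ravel()[:2];sg=np.sign(vx);vx*=sg;vy*=sg
    pr=(ct[:,0]-[cx,cy])@[vx,vy];lo,hi=pr.min(),pr.max();s=np.arange(lo-6,hi+6)
    prof=np.mean([c[np.rint(cy+s*vy+o*vx).astype(int),np.rint(cx+s*vx-o*vy).astype(int),0] for o in range(-6,7)],0)
    inn=(s>lo+8)&(s<hi-8);wt=np.where(inn,np.clip(prof-(prof[inn].min()+prof[inn].max())/2,0,None),0)
    mm=np.linalg.norm(at_z("top",(x+cx/k,y+cy/k),.12)-at_z("top",(x+(cx+vx*60)/k,y+(cy+vy*60)/k),.12))/60*1e3
    return ((wt@s)/wt.sum()-(lo+hi)/2)*mm,(hi-lo)*mm,wt.max()  # + = toward knob
E
python3 - <<'E'
from h import *
for n in("t3f","t6f"):print(n,bub(cv2.imread(f"pics/{n}.png")))
print(bubble(),env.get_ft_force(),env.get_t())
E
```

```text
t3f (np.float64(20.208461269222834), np.float64(71.22158705536668), np.float64(95.3076923076923))
t6f (np.float64(3.8831661792925676), np.float64(71.06414574014241), np.float64(112.23076923076923))
(np.float64(3.868599817314069), np.float64(71.10579200168124), np.float64(112.03846153846153)) [-0.67002858  3.91369187 11.47826543] 22.05
```

```bash
cat > turn.py <<'E'
from h import *
import json,os
st=json.load(open("st.json")) if os.path.exists("st.json") else dict(p=[ 0.58458907, -0.29054869,  0.09694777],t=.0067,a=.87)
def go(da,n):
    p=np.array(st["p"])
    for i in range(n):
        st["a"]+=da/n;st["t"]+=.043*da/n;p[2]+=.0125*da/n
        env.move_linear(p,rate=.02,ori=tool_on(st["t"],st["a"]))
        f=env.get_ft_force()
        p[2]+=np.clip((f[2]-12.5)*.0004,-.001,.001)
        print(f.round(1),env.get_wrist_torque().round(2))
    st["p"]=p.tolist();json.dump(st,open("st.json","w"))
E
python3 - <<'E'
from turn import *
go(-.257,4);go(0,2);env.hold(1.2)
print(bubble(save="pics/t7f.png"),env.get_ft_force(),env.get_gripper_width(),env.get_t(),st)
E
```

```text
[-0.1  4.1 11.6] [ 0.62 -0.01 -0.29]
[ 0.8  2.4 13.7] [ 0.57  0.07 -0.36]
[ 0.6  3.1 11.4] [ 0.45  0.07 -0.37]
[ 0.7  1.7 12.9] [ 0.38  0.05 -0.32]
[ 0.5  2.2 12.1] [ 0.37  0.04 -0.39]
[ 0.1  2.1 13.3] [ 0.39  0.07 -0.35]
(np.float64(-0.3125617055034872), np.float64(71.06290313662079), np.float64(112.57692307692308)) [ 0.23553196  1.38348104 12.63461119] 0.14464456081932495 24.95 {'p': [0.58458907, -0.29054869, 0.09372957536747234], 't': -0.004351000000000001, 'a': 0.6129999999999999}
```

Run:
```python
from turn import *
p=np.array(st["p"])
print(env.get_tcp_pos())
for dz in(.002,-.0015):
    env.move_linear(p+[0,0,dz],rate=.02,ori=tool_on(st["t"],st["a"]));env.hold(1.2)
    print(dz,env.get_ft_force().round(1),np.array(env.get_tcp_pos()).round(4),bubble())
env.move_linear(p,rate=.02,ori=tool_on(st["t"],st["a"]))
s=env.snapshot("side");tp=env.snapshot("top");print(env.get_t(),env.get_ft_force())
a=cv2.resize(s[140:230,260:330],None,fx=5,fy=5,interpolation=2);b=cv2.resize(tp[185:275,260:370],None,fx=4,fy=4,interpolation=2)
cv2.imwrite("pics/8.png",np.hstack([a,np.pad(b,((0,90),(0,0),(0,0)))]))
```

```text
[ 0.58587691 -0.29172525  0.09570288]
0.002 [0.9 2.2 9.5] [ 0.5855 -0.2912  0.0971] (np.float64(1.3471049997417588), np.float64(71.42097284730202), np.float64(112.26923076923077))
-0.0015 [-0.6  1.  15. ] [ 0.586 -0.292  0.095] (np.float64(-1.0789375656345448), np.float64(71.0625885717323), np.float64(111.8076923076923))
28.6917 [ 0.17602408  1.85170719 12.74307124]
```

View pics/8.png

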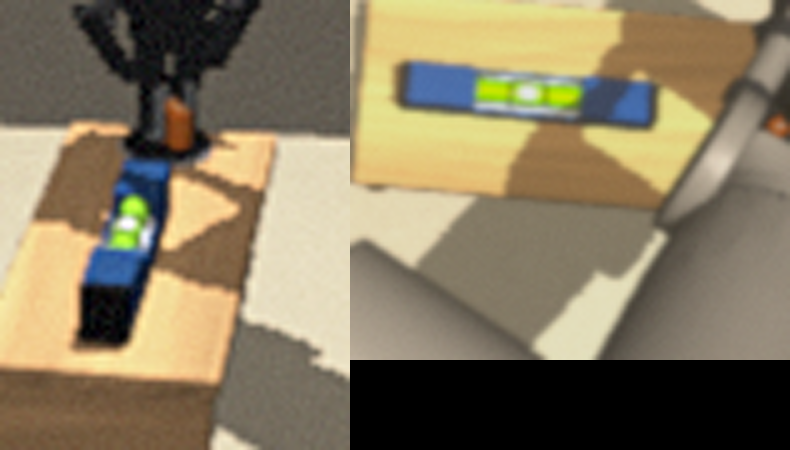

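The bubble sits mid-vial (top crop (528,93), vial 475–582), and the bar is held between the fingers. The end is in its stiff stop region at about 12.7 N, and the bubble stayed within ±1.4 mm from 9.5 to 15 N. I'll do a final check and hand in.

Run:
```python
from turn import *
env.hold(1.3)
b=bubble();print(b,env.get_ft_force(),env.get_gripper_width(),env.get_t())
if abs(b[0])<1.2: print(env.sign_off())
```

```text
(np.float64(-0.27712362416475245), np.float64(71.06596278763209), np.float64(112.65384615384616)) [ 0.66127484  3.21807273 11.97785738] 0.15056773018655026 30.1917
the job is handed in; nothing more can be done
None
```

I handed the job in at 30 s: the level lies on the board, the bubble is about 0.3 mm off centre, and the arm still holds the knob, pressing with about 12 N (the end still gave about 2 mm between 9.5 and 15 N, so the stop is not rigid). My first grip took the bar lengthwise by mistake; I redid it without visibly turning the knob, and in the pictures the tea box, jar and mug did not appear to move, though I did not measure them again.

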